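Unlatch the T-handle tray of a test chamber and load a post holder

TASK

Load the hooded test chamber: press its release button so that the T-handle pops up out of the tray's deck, turn the handle clockwise (seen from above) to its stop, and pull the tray all the way out. Then stand the tall black tube-shaped post holder, which stands by itself to the left or right of the chamber, upright in the ring on the tray and let go, leaving the tray out and the handle turned; do not disturb the brown dropper bottle, the brass rod on its base or the roll of black tape.

Things in the scene. Friction and masses are not known exactly. Their poses are not given: they have to be found in the camera images.
- chamber: Fixed grey hooded box, 158 mm wide, top 145 mm high, with a tray that slides out of its open front. Origin on the table below the shut T-handle's centre; +x points into the hood, +z up: the tray comes out along -x. Hood from x = +65 to +205 mm. Shut, the tray's solid front deck (top 95 mm above the table, y = +-65 mm), on a 35 mm plinth, fills x = -87 to +55 mm.
- button_top (a point): Centre of the top of the round black release button, 26 mm across, 6 mm proud of the deck (101 mm above the table), 60 mm in front of the T-handle's centre. It goes straight down 5 mm against a spring (2 to 5 N, plus friction); from about 4 mm down the handle springs up by itself. The button comes back when let go.
- handle_centre (a point): Centre of the T-handle's steel bar, 92 mm long, 18 wide, 18 high, turning about its vertical middle axis. Its y axis runs along the bar. Shut, it lies flush in a slot across the deck (centre 86 mm above the table), with 4 mm of gap beside it: no room to turn or grip. Popped up, its centre is 118 mm above the table, its underside 14 mm above the deck.
- handle_pop (a joint): Rise of the T-handle (m): 0 shut, 0.032 fully up, where a spring (about 4 N) keeps it.
- handle_turn (a joint): Turn of the T-handle (rad): 0 as it lies in the slot (bar across the tray), growing clockwise seen from above up to a stop at 1.3. Light friction (0.1 N m); it stays where it is left. It draws back a bolt that locks the tray; the tray is free from about 1.0 on.
- tray (a joint): How far the tray is pulled out (m): 0 shut, 0.125 fully out at its stop. It needs about 3 N and stays where it is left. Handle, button and ring travel with the tray.
- ring_mouth (a point): Centre of the upper rim of the steel ring on the tray's floor, 120 mm behind the T-handle's centre: inside diameter 33 mm, outside 45, height 18. z up. The floor inside, on which a part stands, is 18 mm below this point, 49 mm above the table. Tray shut: under the hood; tray fully out: 70 mm in front of the hood's front edge.
- holder_centre (a point): Centre, half-way up, of the post holder: an upright black tube 25 mm in diameter, 82 mm tall, with a small light thumbscrew that sticks out 7 mm to its -y side in the upper half. Loose, stands by itself on clear table about 0.2 to 0.35 m left or right of the chamber, foot 41 mm below this point; z up its axis. About 60 g.
- dropper_bottle_centre (a point): Middle of a loose brown dropper bottle, 35 mm across, 99 mm tall, standing on the table. Leave it alone.
- brass_rod_base_centre (a point): Middle (41 mm up) of a loose brass rod in a small black base, 50x18x82 mm. Leave it alone.
- tape_black_centre (a point): Middle of a loose roll of black tape, 75 mm across, 19 mm high. Leave it alone.

How it is judged:
On the way, in this order (a step that is already met when the one before it is completed fails the run):
1. the T-handle has popped up (value of joint handle_pop above 0.025 m), for 0.2 s.
2. the T-handle is turned clockwise to its stop (over 1.1 rad) (value of joint handle_turn above 1.1 rad), for 0.2 s.
3. the tray is pulled all the way out (over 115 mm) (value of joint tray above 0.115 m), for 0.2 s.
4. the post holder stands in the ring (horizontal distance between holder_centre and ring_mouth below 0.008 m and angle between holder_centre's own z axis and vertical below 0.12 rad and z of holder_centre in the frame of ring_mouth between 0.015 and 0.027 m), for 0.2 s.
At the end, for the whole second after the job is handed in: The tray is out by more than 115 mm, the T-handle is up (over 25 mm) and turned by more than 1.1 rad, and the post holder stands at rest on the tray's floor inside the ring: its axis within 8 mm of the ring's centre, tilted by less than 0.12 rad, its centre 15 to 27 mm above the ring's mouth (all of step 4 and value of joint handle_pop above 0.025 m and value of joint handle_turn above 1.1 rad and value of joint tray above 0.115 m and linear speed of post_holder below 0.02 m/s); the robot touches nothing.
It fails at once if the dropper bottle is moved by more than 30 mm (distance of dropper_bottle_centre from where it was at the start of the episode above 0.03 m).
It fails at once if the brass rod base is moved by more than 30 mm (distance of brass_rod_base_centre from where it was at the start of the episode above 0.03 m).
It fails at once if the tape black is moved by more than 30 mm (distance of tape_black_centre from where it was at the start of the episode above 0.03 m).
It also fails if it takes over 72 s, if anything falls off the work surface, if the arm or the gripper's body presses on something with over 40 N, if the wrist force passes 120 N, or if a joint passes its speed limit or range.

ROBOT

A 6-joint arm with a two-finger parallel gripper is mounted at the origin on a cart in front of the work surface, level with it; the furniture and walls round the work are solid. World frame = base frame: x ahead of the robot, y to its left, z up, the work surface at z = 0. Lengths are in m, angles in rad, forces in N, time in s.
With the tool pointing down it reaches from about 0.325 to 0.775 m from the base axis. Payload 5.5 kg.
Tool frame: the origin (TCP) lies at the very end of the fingers, on their centre line; the grasp point (between the pads) lies 19 mm behind it; z points along the fingers, y is the direction in which the jaws open and shut (so a half turn about z gives the same grasp; the last joint's range is limited). The gripper opens to 85 mm and grips with 20 to 120 N. Pads are 22 mm wide; open, the fingers measure 114 mm over their backs; the gripper's body (76 mm by 85 mm) begins 54 mm behind the grasp point. The pads swing forward as they close: fully open they stand 13 mm farther back than shut.
Start: joints at [-1.333, 0.091, 1.231, -0, 1.82, -0.057], TCP at [0.174, -0.574, 0.231] pointing down, gripper open.
Joint ranges: [-2.87, 2.87], [-0.86, 2.18], [0.17, 2.46], [-1.51, 4.65], [0.06, 2.69], [-2.65, 2.65]. Speed limits (rad/s): [2.57, 2.57, 3.01, 3.14, 3.14, 3.14].

INTERFACE

Orientations are given as [roll, pitch, yaw] about the fixed x, y, z axes, in that order (R = Rz(yaw) Ry(pitch) Rx(roll)).
In Python, from plant import observe, grab_frame, close_job, regions_of gives the robot as it stands. The module is installed in compiled form; this text tells all that it offers.
- The arm moves only by the tool servo_tool, never from a script. Its argument "targets" is one flat list of numbers, 5 for each row, row after row: the shift along the world's x, y, z in mm, then the turn about the world's z in rad, then the opening, from 0 (shut) to 1 (fully open). In form: [x, y, z, spin, grip, x, y, z, spin, grip, ...]. A call has 1 to 12 rows; each row shifts and turns the commanded pose from where the row before left it; what a row does not reach is not made up. A row lasts 1/10 s, in which the tool goes at most 50 mm and 8.59 degrees, less where a joint would pass 70% of its speed; a pose out of reach is approached as far as the arm can. A call with a gripper value outside its range is refused whole. The fingers move at their own pace and stop on an object; "force" is the grip in N (left out, the last holds). Time passes only in rows, so rows that do not move let the fingers close. It gives the time, the measured TCP pose, the force and the opening at its end, in the units of the state.
- observe(): the state, without advancing time (a new reading comes with each control period).
- grab_frame(name): name is "side" or "top"; returns a dict with "image" (420x560x3 uint8, red, green, blue), "fx", "fy", "cx", "cy" (pixels), "world_from_camera" (4x4, takes a point from camera to world coordinates). Camera axes: x right, y up, looking along -z (the intrinsics and any distortion apply to the point x, -y, -z); pixel columns grow to the right and rows downward; lengths in m; the calibration is good to about 2 mm. A picture is of the moment at which its call begins. There is no depth.
- close_job(): hands the job in, once; it reports no verdict.
Trained networks look in a picture, given as the dict that the camera call returned (one of the last four; its "shot" number tells which), for a name from the list of things; names that differ only in an ending like _2 or _b are one class to them, and where a whole thing is asked for, a point or a joint stands for the part that bears it (a point fixed in the world has none). Each returns a list of dicts, best first, with "p" (0 to 1); they miss things now and then, are a little off and sometimes report something else, mostly with a low value. They report only what shows in the picture. A call takes as long as a camera call.
- regions_of(picture, thing): "region" (420x560 bool, what is visible of it) and "extent" ([left, top, right, bottom] in pixels, round what is visible of it).
The state is a dict: "clock": time; "joint_positions": joint angles; "joint_velocities": joint speeds; "joint_efforts": joint torques, N m; "position": TCP position; "tool_rot": TCP orientation; "ft_force": force on the tool from outside, world axes, zero at the start; "wrist_torque": the same for the moment, N m; "opening": opening from 0.0 (shut) to 1.0 (fully open).
Only numpy, scipy, OpenCV 4.12 (cv2) and the standard library are available. Lean on these libraries where they do the work, as an engineer would, in place of code of your own. Each camera call takes 0.05 s, during which the arm holds its last target.

## Working session

There is one attempt and no reset: what is moved stays moved. The work goes in short steps, Python scripts to look and compute and a tool call to move; the robot and the scene stay as the last step left them, time stands still between calls to the robot, and variables do not carry over. Pictures are saved under pics/ and viewed, and the job is handed in when it is done.

Besides the shell and the picture viewer there is one more tool, called after "Request:" as name(argument=value, ...), one argument or row to a line, values as JSON. servo_tool: Moves the arm, as the interface text tells. Its arguments: {"type":"object","properties":{"targets":{"type":"array","items":{"type":"number"}},"force":{"type":"number"}},"required":["targets"]}

```bash
mkdir -p pics; ls; cat > h.py <<'E'
import numpy as np, cv2
from plant import observe, grab_frame, close_job, regions_of
def save(f,name,draw=None):
    im=cv2.cvtColor(f["image"],cv2.COLOR_RGB2BGR).copy()
    cv2.imwrite("pics/"+name+".png",im)
def ray(f,u,v):
    T=np.array(f["world_from_camera"]); d=np.array([(u-f["cx"])/f["fx"],-(v-f["cy"])/f["fy"],-1.0])
    return T[:3,3],T[:3,:3]@d
def onz(f,u,v,z):
    o,d=ray(f,u,v); return o+d*(z-o[2])/d[2]
def proj(f,p):
    T=np.array(f["world_from_camera"]); c=T[:3,:3].T@(np.array(p)-T[:3,3])
    return f["cx"]+f["fx"]*c[0]/-c[2], f["cy"]-f["fy"]*c[1]/-c[2]
E
python3 - <<'E'
from h import *
np.set_printoptions(precision=4,suppress=True)
o=observe(); print(o)
for n in("side","top"):
    f=grab_frame(n); save(f,n+"0"); print(n,{k:v for k,v in f.items() if k!="image"})
    for t in ["chamber","button_top","handle_centre","ring_mouth","holder_centre","dropper_bottle_centre","brass_rod_base_centre","tape_black_centre"]:
        try: print(t,[(round(r["p"],2),[int(x) for x in r["extent"]]) for r in regions_of(f,t)])
        except Exception as e: print(t,e)
E
```

```text
pics
{'clock': 0.0, 'joint_positions': array([-1.3327,  0.0919,  1.2319, -0.    ,  1.8198, -0.0567]), 'joint_velocities': array([ 0.0001, -0.0014, -0.0024,  0.0012, -0.0001, -0.0004]), 'joint_efforts': array([ -0.002 , -45.8724, -41.8033,  -0.0004,   0.0114,  -0.    ]), 'position': array([ 0.1743, -0.5738,  0.2301]), 'tool_rot': array([-3.1396, -0.0001,  0.2948]), 'ft_force': array([-0.1361,  0.8062,  0.0117]), 'wrist_torque': array([-0.0295, -0.0235, -0.0118]), 'opening': 0.9996926020549828}
side {'fx': 528.0175040321121, 'fy': 528.0175040321121, 'cx': 283.40129309774943, 'cy': 198.85032928925912, 'world_from_camera': array([[-0.8338,  0.3343, -0.4394, -0.0449],
       [-0.552 , -0.5161,  0.6549,  0.8757],
       [-0.0078,  0.7886,  0.6149,  0.9279],
       [ 0.    ,  0.    ,  0.    ,  1.    ]]), 'shot': 1}
chamber [(0.67, [172, 155, 300, 269]), (0.35, [244, 199, 269, 220])]
button_top []
handle_centre [(0.59, [246, 200, 268, 224])]
ring_mouth [(0.7, [220, 191, 298, 251])]
holder_centre [(0.75, [187, 291, 203, 323])]
dropper_bottle_centre [(0.56, [320, 150, 332, 181])]
brass_rod_base_centre [(0.67, [165, 270, 191, 305])]
tape_black_centre [(0.62, [388, 159, 411, 177])]
top {'fx': 509.31496719276595, 'fy': 509.31496719276595, 'cx': 278.54945484650216, 'cy': 203.91601727516675, 'world_from_camera': array([[-0.014 ,  0.9938, -0.1106,  0.3846],
       [-0.9999, -0.0149, -0.0074, -0.0515],
       [-0.009 ,  0.1105,  0.9938,  1.555 ],
       [ 0.    ,  0.    ,  0.    ,  1.    ]]), 'shot': 2}
chamber [(0.84, [205, 116, 274, 226])]
button_top [(0.48, [140, 208, 151, 217])]
handle_centre [(0.78, [226, 186, 259, 200])]
ring_mouth [(0.88, [216, 167, 266, 227])]
holder_centre [(0.63, [137, 209, 152, 215])]
dropper_bottle_centre []
brass_rod_base_centre [(0.63, [150, 178, 160, 196])]
tape_black_centre [(0.66, [395, 239, 422, 265])]
```

```bash
python3 - <<'E'
import cv2
a=cv2.imread("pics/top0.png"); b=cv2.imread("pics/side0.png")
cv2.imwrite("pics/top0c.png",cv2.resize(a[90:290,110:310],(600,600),interpolation=cv2.INTER_CUBIC))
cv2.imwrite("pics/side0c.png",cv2.resize(b[140:340,130:330],(600,600),interpolation=cv2.INTER_CUBIC))
E
```

```text
(no output)
```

View pics/top0.png

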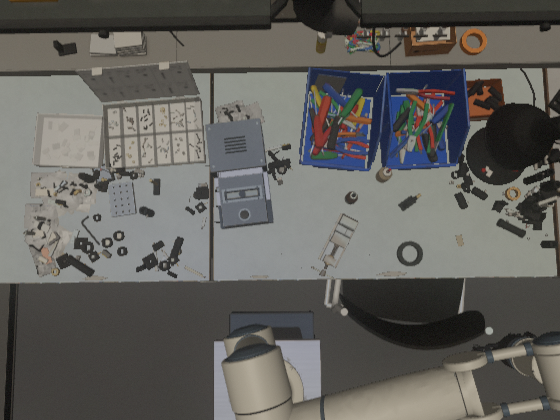

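View pics/side0.png

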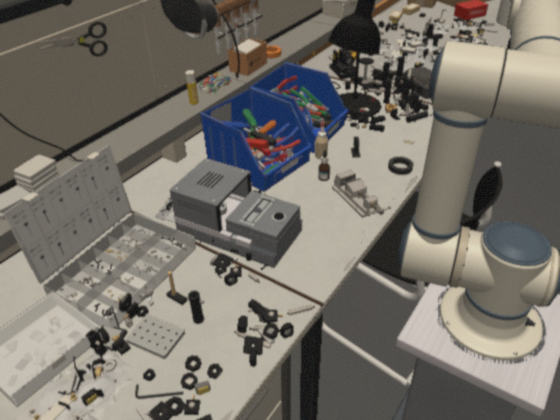

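View pics/top0c.png

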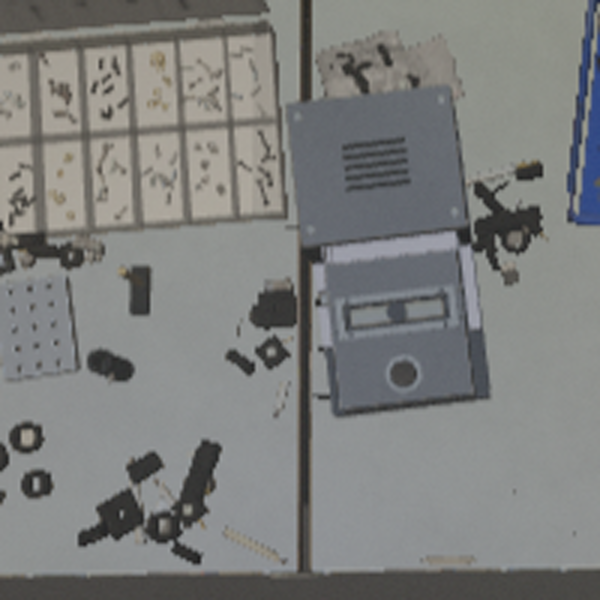

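View pics/side0c.png

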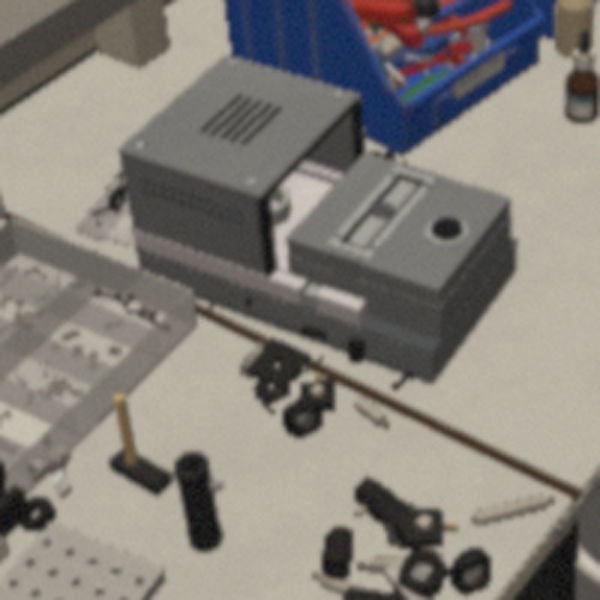

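```bash
python3 - <<'E'
from h import *
from scipy.optimize import least_squares
np.set_printoptions(precision=4,suppress=True)
F={n:grab_frame(n) for n in("side","top")}
def tri(a,b):
    A=[];B=[]
    for n,(u,v) in (("side",a),("top",b)):
        o,d=ray(F[n],u,v); d/=np.linalg.norm(d); P=np.eye(3)-np.outer(d,d); A.append(P);B.append(P@o)
    return np.linalg.lstsq(np.vstack(A),np.hstack(B),rcond=None)[0]
tc=lambda x,y:(110+x/3-.33,90+y/3-.33); sc=lambda x,y:(130+x/3-.33,140+y/3-.33)
print("button top cam z.101",onz(F["top"],*tc(403,374),.101)," side",onz(F["side"],*sc(447,229),.101))
print("bar ends top z.095", onz(F["top"],*tc(344,316),.095),onz(F["top"],*tc(449,306),.095))
print("deck front corners", onz(F["top"],*tc(336,416),.095),onz(F["top"],*tc(476,402),.095))
print("hood front corners", onz(F["top"],*tc(304,248),.145),onz(F["top"],*tc(469,231),.145))
print("hood back", onz(F["top"],*tc(288,102),.145),onz(F["top"],*tc(449,85),.145))
for t in("handle_centre","button_top","chamber","ring_mouth","holder_centre","brass_rod_base_centre"):
  for n in F:
    for r in regions_of(F[n],t)[:1]:
        m=r["region"]; v,u=np.nonzero(m); print(t,n,r["p"],"cen",u.mean(),v.mean(),"z.09",onz(F[n],u.mean(),v.mean(),.095),"z.041",onz(F[n],u.mean(),v.mean(),.041),m.sum())
E
```

```text
button top cam z.101 [0.5179 0.0588 0.101 ]  side [0.518  0.0582 0.101 ]
bar ends top z.095 [0.5754 0.1158 0.095 ] [0.5836 0.0144 0.095 ]
deck front corners [0.479  0.1236 0.095 ] [ 0.4905 -0.0106  0.095 ]
hood front corners [0.6337 0.1474 0.145 ] [ 0.6474 -0.0073  0.145 ]
hood back [0.7739 0.1626 0.145 ] [0.7879 0.0101 0.145 ]
handle_centre side 0.65 cen 256.9945945945946 211.08648648648648 z.09 [0.5781 0.0658 0.095 ] z.041 [0.6184 0.0133 0.041 ] 185
handle_centre top 0.59 cen 243.20689655172413 193.2543103448276 z.09 [0.5797 0.0611 0.095 ] z.041 [0.5869 0.0653 0.041 ] 232
button_top side 0.6 cen 278.66 215.16 z.09 [0.5239 0.0496 0.095 ] z.041 [ 0.5608 -0.004   0.041 ] 50
button_top top 0.73 cen 242.3878975950349 196.49922420480993 z.09 [0.5703 0.0635 0.095 ] z.041 [0.5772 0.0678 0.041 ] 2578
chamber side 0.8 cen 233.81162168190943 212.49431184474682 z.09 [0.6232 0.1017 0.095 ] z.041 [0.6665 0.0515 0.041 ] 8966
chamber top 0.56 cen 239.42525773195877 171.98453608247422 z.09 [0.6422 0.0717 0.095 ] z.041 [0.6518 0.0763 0.041 ] 5820
ring_mouth side 0.9 cen 259.96907216494844 218.99440353460972 z.09 [0.5541 0.0867 0.095 ] z.041 [0.5929 0.0355 0.041 ] 3395
ring_mouth top 0.76 cen 242.5640081799591 196.60613496932515 z.09 [0.57  0.063 0.095] z.041 [0.5768 0.0673 0.041 ] 2445
holder_centre side 0.83 cen 196.1596638655462 306.2689075630252 z.09 [0.5029 0.3822 0.095 ] z.041 [0.5384 0.3502 0.041 ] 357
brass_rod_base_centre side 0.79 cen 175.27822580645162 290.8306451612903 z.09 [0.5674 0.3743 0.095 ] z.041 [0.6071 0.3418 0.041 ] 248
brass_rod_base_centre top 0.7 cen 155.85135135135135 185.03378378378378 z.09 [0.6076 0.3147 0.095 ] z.041 [0.6159 0.3282 0.041 ] 148
```

```bash
python3 - <<'E'
from h import *
np.set_printoptions(precision=4,suppress=True)
M=np.array([[-.06,0],[-.087,.065],[-.087,-.065],[.065,.079],[.065,-.079],[.205,.079],[.205,-.079]])
W=np.array([[.5179,.0586],[.479,.1236],[.4905,-.0106],[.6337,.1474],[.6474,-.0073],[.7739,.1626],[.7879,.0101]])
mc,wc=M.mean(0),W.mean(0); H=(M-mc).T@(W-wc); a=np.arctan2(H[0,1]-H[1,0],H[0,0]+H[1,1])
R=np.array([[np.cos(a),-np.sin(a)],[np.sin(a),np.cos(a)]]); t=wc-R@mc
print("yaw",a,"t",t); print((M@R.T+t-W)*1000)
for x in(-.06,0,.12,-.125,-.005): print(x,R@[x,0]+t)
F={n:grab_frame(n) for n in("side","top")}
# overlay
for n in F:
    im=cv2.cvtColor(F[n]["image"],cv2.COLOR_RGB2BGR); im=cv2.resize(im,None,fx=4,fy=4,interpolation=cv2.INTER_CUBIC)
    for P in [(-.06,0,.101),(-.087,.065,.095),(-.087,-.065,.095),(.065,.079,.145),(.065,-.079,.145),(.205,.079,.145),(.205,-.079,.145),(0,.046,.095),(0,-.046,.095)]:
        q=R@P[:2]+t; u=proj(F[n],[*q,P[2]]); cv2.circle(im,(int(4*u[0]+2),int(4*u[1]+2)),4,(0,0,255),-1)
    c=(165,205) if n=="top" else (210,250)
    if n=="top": im=im[4*90:4*240,4*125:4*290]
    else: im=im[4*150:4*295,4*160:4*320]
    cv2.imwrite("pics/ov_%s.png"%n,im)
E
```

```text
yaw 0.09780423667982778 t [0.5751 0.0649]
[[-2.5043  0.4725]
 [ 3.1775 -2.4747]
 [ 4.3718  2.3466]
 [-1.6159  2.501 ]
 [ 0.1125 -0.0439]
 [-2.485   0.9717]
 [-1.0566 -3.7732]]
-0.06 [0.5154 0.0591]
0 [0.5751 0.0649]
0.12 [0.6945 0.0766]
-0.125 [0.4507 0.0527]
-0.005 [0.5701 0.0644]
```

View pics/ov_top.png

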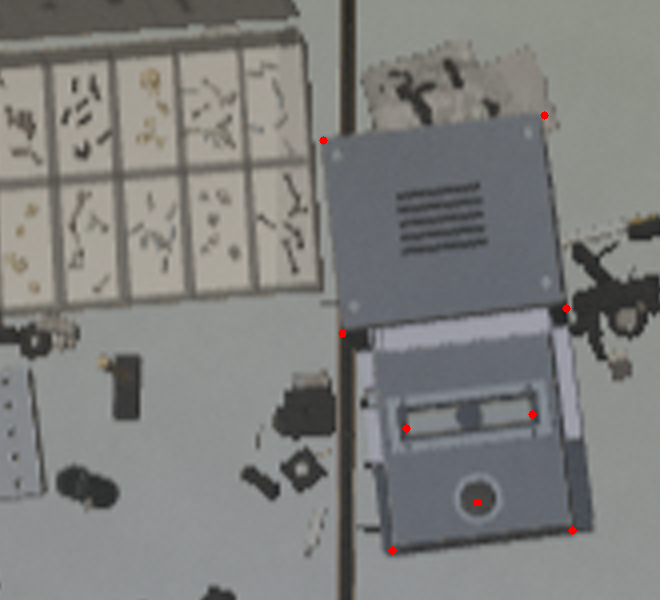

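View pics/ov_side.png

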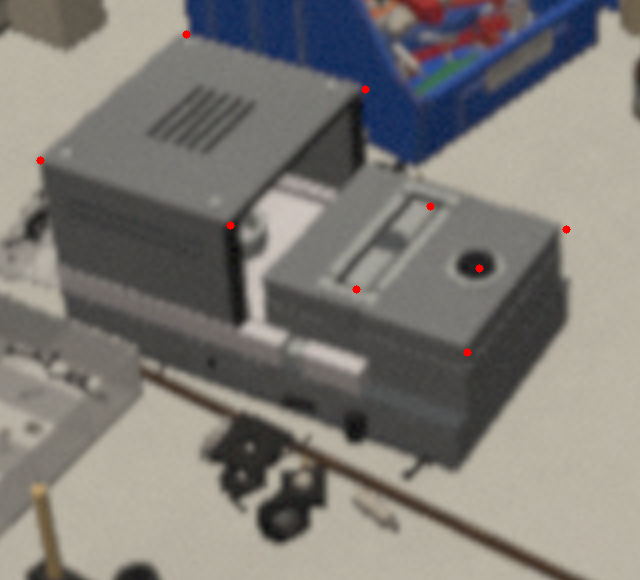

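Request:
servo_tool(
  targets=[23,42,0,0.11,0,23,42,0,0.11,0,23,42,0,0.11,0,23,42,0,0.11,0,23,42,0,0.11,0,23,42,0,0.11,0,23,42,0,0.11,0,23,42,0,0.11,0,23,42,0,0.11,0,23,42,0,0.11,0,23,42,0,0.11,0,23,42,0,0.11,0],
)

```text
clock: 2.9
position: [0.4509, -0.0682, 0.2317]
tool_rot: [3.141, 0.0, 1.619]
ft_force: [1.1, -1.5, 0.2]
opening: -0.0
```

Request:
servo_tool(
  targets=[17,32,-15,0.02,0,17,32,-25,0.02,0,17,32,-30,0.005,0,16,31,-30,0,0,0,0,0,0,0,0,0,0,0,0],
)

```text
clock: 3.5
position: [0.5168, 0.0574, 0.1303]
tool_rot: [-3.139, 0.0, 1.661]
ft_force: [0.0, -0.3, 0.9]
opening: 0.003
```

```bash
python3 - <<'E'
from h import *
f=grab_frame("top"); g=grab_frame("side"); print(observe()["position"],observe()["tool_rot"])
a=cv2.cvtColor(f["image"],cv2.COLOR_RGB2BGR)[130:260,170:320]; b=cv2.cvtColor(g["image"],cv2.COLOR_RGB2BGR)[110:290,170:380]
a=cv2.resize(a,(390,338));b=cv2.resize(b,(394,338));cv2.imwrite("pics/p1.png",np.hstack([a,b]))
E
```

```text
[0.51773437 0.05625584 0.13266847] [3.13965076e+00 4.96011437e-04 1.65926794e+00]
```

View pics/p1.png

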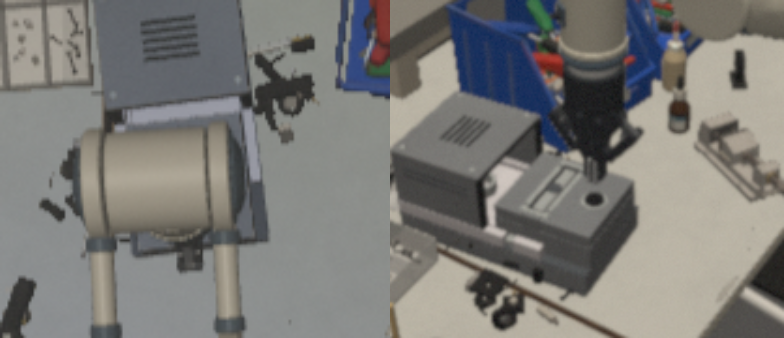

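Request:
servo_tool(
  targets=[0,1,-12,0,0,0,0,-12,0,0,0,0,-4,0,0,0,0,-3,0,0,0,0,-2,0,0,0,0,-2,0,0,0,0,0,0,0],
)

```text
clock: 4.3
position: [0.5172, 0.0575, 0.0967]
tool_rot: [3.142, 0.0, 1.659]
ft_force: [-2.6, -0.8, 4.5]
opening: -0.002
```

Request:
servo_tool(
  targets=[0,0,-2,0,0,0,0,0,0,0,0,0,0,0,0],
)

```text
clock: 4.6
position: [0.5175, 0.0576, 0.0959]
tool_rot: [3.14, 0.001, 1.66]
ft_force: [-5.0, -1.4, 8.9]
opening: 0.001
```

```bash
python3 - <<'E'
from h import *
g=grab_frame("side"); print(observe()["position"],observe()["ft_force"])
b=cv2.cvtColor(g["image"],cv2.COLOR_RGB2BGR)[150:280,170:320]
cv2.imwrite("pics/p2.png",cv2.resize(b,(600,520),interpolation=cv2.INTER_CUBIC))
E
```

```text
[0.51753446 0.05761336 0.09593084] [-4.85412292 -1.55134859  8.22969491]
```

View pics/p2.png

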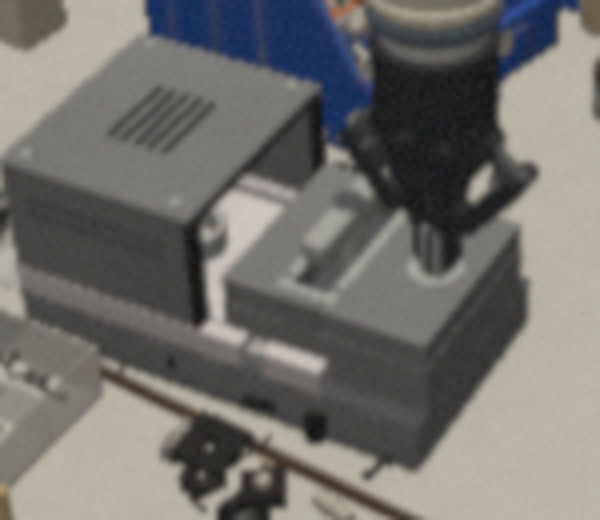

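Request:
servo_tool(
  targets=[0,0,15,0,0,0,0,35,0,0.6,-20,0,30,0,0.6,-40,-4,0,0,0.6,-40,-4,0,0,0.6,0,0,0,0,0.6],
)

```text
clock: 5.25
position: [0.4145, 0.0499, 0.1751]
tool_rot: [3.14, -0.0, 1.66]
ft_force: [0.8, 0.8, 0.3]
opening: 0.598
```

```bash
python3 - <<'E'
from h import *
g=grab_frame("side"); f=grab_frame("top"); print(observe()["position"],observe()["ft_force"])
b=cv2.cvtColor(g["image"],cv2.COLOR_RGB2BGR)[150:280,170:320]
a=cv2.cvtColor(f["image"],cv2.COLOR_RGB2BGR)[140:240,190:290]
cv2.imwrite("pics/p3.png",np.hstack([cv2.resize(b,(450,390),interpolation=cv2.INTER_CUBIC),cv2.resize(a,(350,350),interpolation=cv2.INTER_CUBIC)[:390].copy() if 0 else cv2.copyMakeBorder(cv2.resize(a,(350,350),interpolation=cv2.INTER_CUBIC),0,40,0,0,0)]))
for n,x in(("side",g),("top",f)):
  for r in regions_of(x,"handle_centre")[:1]:
    v,u=np.nonzero(r["region"]); print(n,r["p"],r["extent"],onz(x,u.mean(),v.mean(),.127))
E
```

```text
[0.41734241 0.04994784 0.17509362] [ 0.74458143 -0.2111549  -0.04277573]
side 0.57 [245.3, 190.6, 268.0, 219.9] [0.57075716 0.07527822 0.127     ]
top 0.65 [225.3, 185.2, 257.1, 197.7] [0.57741017 0.06758144 0.127     ]
```

View pics/p3.png

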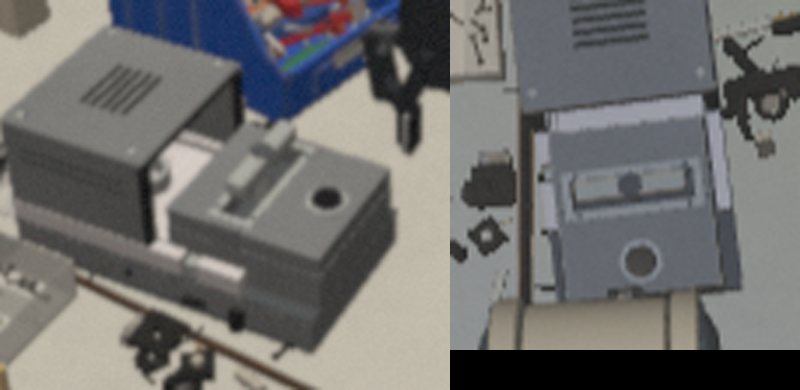

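Request:
servo_tool(
  targets=[40,4,0,0,0.5,40,4,0,0,0.5,40,4,0,0,0.5,40,3,0,0,0.5,0,0,-20,0,0.5,0,0,-20,0,0.5,0,0,-15,0,0.5,0,0,-8,0,0.5,0,0,0,0,0.5],
)

```text
clock: 6.35
position: [0.5768, 0.0649, 0.1097]
tool_rot: [-3.139, -0.0, 1.66]
ft_force: [0.8, -0.5, 0.2]
opening: 0.504
```

```bash
python3 - <<'E'
from h import *
g=grab_frame("side"); print(observe()["position"],observe()["ft_force"])
b=cv2.cvtColor(g["image"],cv2.COLOR_RGB2BGR)[130:270,170:320]
cv2.imwrite("pics/p4.png",cv2.resize(b,(600,560),interpolation=cv2.INTER_CUBIC))
E
```

```text
[0.57729285 0.06487539 0.11116601] [0.43458128 1.12489006 0.94534447]
```

View pics/p4.png

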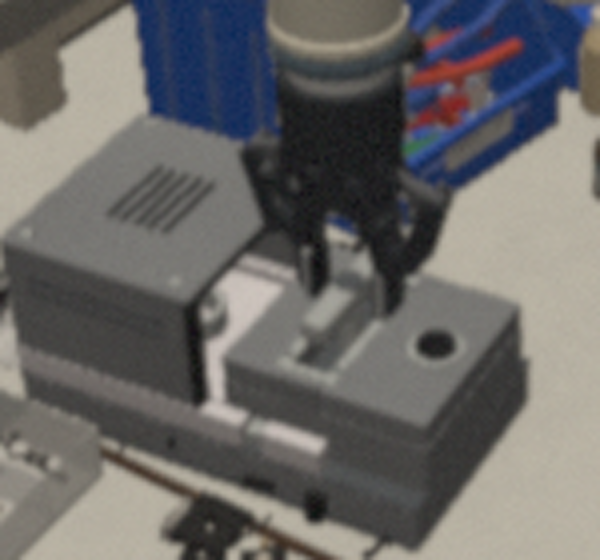

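Request:
servo_tool(
  targets=[0,0,-5,0,0.5,0,0,-3,0,0.5,0,0,0,0,0,0,0,0,0,0,0,0,0,0,0,0,0,0,0,0,0,0,0,0,0,0,0,0,0,0],
  force=30,
)

```text
clock: 7.2
position: [0.5775, 0.0649, 0.1038]
tool_rot: [3.141, 0.0, 1.66]
ft_force: [-0.5, 0.1, 4.3]
opening: 0.201
```

Request:
servo_tool(
  targets=[0,0,0,-0.12,0,0,0,0,-0.12,0,0,0,0,-0.12,0,0,0,0,-0.12,0,0,0,0,-0.12,0,0,0,0,-0.12,0,0,0,0,0,0],
)

```text
clock: 7.9
position: [0.578, 0.0649, 0.1038]
tool_rot: [3.14, -0.001, 0.939]
ft_force: [2.1, -0.2, 1.9]
opening: 0.207
```

Request:
servo_tool(
  targets=[0,0,0,-0.12,0,0,0,0,-0.12,0,0,0,0,-0.12,0,0,0,0,-0.12,0,0,0,0,-0.1,0,0,0,0,0,0,0,0,0,0,0],
)

```text
clock: 8.6
position: [0.5778, 0.0646, 0.1038]
tool_rot: [3.141, -0.001, 0.364]
ft_force: [2.4, -1.4, 4.3]
opening: 0.203
```

```bash
python3 - <<'E'
from h import *
o=observe(); print(o["position"],o["tool_rot"],o["ft_force"],o["wrist_torque"])
g=grab_frame("side")
b=cv2.cvtColor(g["image"],cv2.COLOR_RGB2BGR)[130:270,170:320]
cv2.imwrite("pics/p5.png",cv2.resize(b,(600,560),interpolation=cv2.INTER_CUBIC))
E
```

```text
[0.57784696 0.06461248 0.10382211] [ 3.14070354e+00 -1.29528866e-03  3.64039212e-01] [ 2.407152   -1.42996823  4.33813173] [-0.21043421 -0.45093817  0.1431469 ]
```

View pics/p5.png

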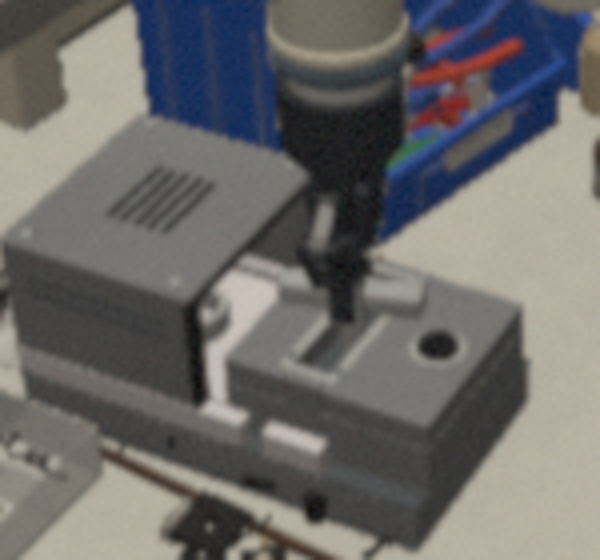

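Request:
servo_tool(
  targets=[0,0,0,-0.03,0,-5,-0.5,0,0,0,-12,-1,0,0,0,-15,-1.4,0,0,0,-15,-1.4,0,0,0,-15,-1.4,0,0,0,-15,-1.4,0,0,0,-15,-1.4,0,0,0,-13,-1.2,0,0,0,0,0,0,0,0],
  force=60,
)

```text
clock: 9.65
position: [0.4705, 0.0533, 0.1034]
tool_rot: [3.138, 0.003, 0.33]
ft_force: [-0.2, -7.3, 4.7]
opening: 0.195
```

Request:
servo_tool(
  targets=[-8,-1.5,0,0,0,-6,-1,0,0,0,-3,-0.3,0,0,0,-2,-0.2,0,0,0,0,0,0,0,0],
)

```text
clock: 10.15
position: [0.4546, 0.0513, 0.1039]
tool_rot: [3.138, -0.004, 0.331]
ft_force: [7.9, -5.3, 2.5]
opening: 0.197
```

```bash
python3 - <<'E'
from h import *
o=observe(); print(o["position"],o["tool_rot"],o["ft_force"],o["wrist_torque"])
g=grab_frame("side")
b=cv2.cvtColor(g["image"],cv2.COLOR_RGB2BGR)[130:270,170:320]
cv2.imwrite("pics/p6.png",cv2.resize(b,(600,560),interpolation=cv2.INTER_CUBIC))
E
```

```text
[0.4545814  0.05134322 0.10391266] [ 3.13844166 -0.00370328  0.33061691] [ 7.92300544 -5.27372051  2.45832297] [-0.82481122 -1.3742186   0.80780674]
```

View pics/p6.png

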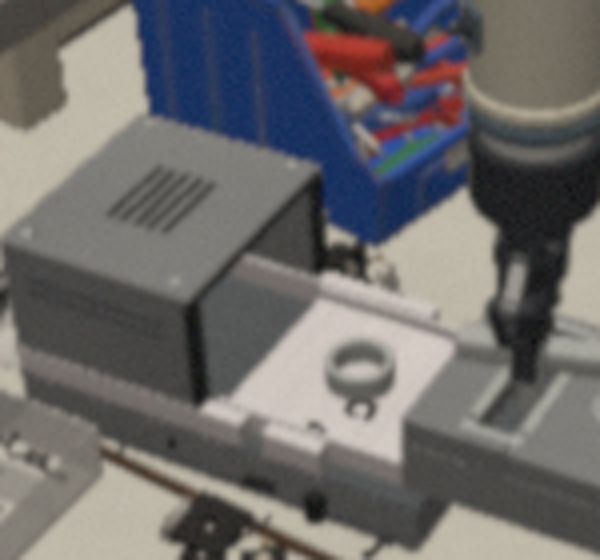

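Request:
servo_tool(
  targets=[-3,-0.5,0,0,0,0,0,0,0,0],
)

```text
clock: 10.4
position: [0.4535, 0.0512, 0.104]
tool_rot: [3.138, -0.009, 0.331]
ft_force: [16.3, -3.3, -3.0]
opening: 0.199
```

Request:
servo_tool(
  targets=[3,0.5,0,0,0,0,0,0,0,0.5,0,0,0,0,0.5,0,0,0,0,0.5,0,0,15,0,0.5,0,0,30,0,0.5,0,0,40,0,0.5],
)

```text
clock: 11.1
position: [0.4521, 0.0523, 0.1882]
tool_rot: [-3.14, 0.004, 0.33]
ft_force: [1.4, -0.1, 0.8]
opening: 0.496
```

```bash
python3 - <<'E'
from h import *
np.set_printoptions(precision=4,suppress=True)
o=observe(); print(o["position"],o["tool_rot"],o["ft_force"],o["opening"])
g=grab_frame("side"); f=grab_frame("top")
b=cv2.cvtColor(g["image"],cv2.COLOR_RGB2BGR)[150:330,150:330]
cv2.imwrite("pics/p7.png",cv2.resize(b,(600,600),interpolation=cv2.INTER_CUBIC))
b=cv2.cvtColor(f["image"],cv2.COLOR_RGB2BGR)[110:260,120:270]
cv2.imwrite("pics/p8.png",cv2.resize(b,(600,600),interpolation=cv2.INTER_CUBIC))
for t in("holder_centre","brass_rod_base_centre","ring_mouth","handle_centre"):
  for n,x in(("side",g),("top",f)):
   for r in regions_of(x,t)[:2]:
    v,u=np.nonzero(r["region"]); print(t,n,r["p"],r["extent"],u.mean(),v.mean(),onz(x,u.mean(),v.mean(),.041))
E
```

```text
[0.4521 0.0523 0.1882] [-3.1402  0.0038  0.33  ] [ 1.3874 -0.1192  0.7729] 0.4955183412720408
holder_centre side 0.82 [188.8, 291.5, 207.0, 323.2] 196.09625668449198 305.78877005347596 [0.5394 0.3492 0.041 ]
holder_centre top 0.41 [242.8, 251.3, 256.2, 260.7] 249.44444444444446 257.1746031746032 [0.3959 0.048  0.041 ]
holder_centre top 0.27 [343.1, 190.4, 356.6, 202.5] 350.6747967479675 197.03252032520325 [ 0.5706 -0.2563  0.041 ]
brass_rod_base_centre side 0.82 [166.9, 271.1, 191.1, 306.8] 175.08 291.3890909090909 [0.6063 0.3432 0.041 ]
brass_rod_base_centre top 0.31 [218.4, 172.5, 273.2, 267.6] 245.90272727272728 214.5990909090909 [0.5225 0.0576 0.041 ]
ring_mouth side 0.82 [228.1, 203.4, 345.0, 267.6] 292.0328314512756 231.92910915934755 [0.4954 0.0327 0.041 ]
ring_mouth top 0.71 [220.1, 173.5, 271.9, 268.5] 245.79259589652096 214.5107047279215 [0.5228 0.058  0.041 ]
handle_centre side 0.64 [285.3, 211.8, 322.9, 234.2] 302.93382352941177 218.04656862745097 [ 0.501  -0.0286  0.041 ]
handle_centre side 0.21 [319.3, 147.8, 330.5, 181.7] 324.1824561403509 167.8 [ 0.57   -0.2585  0.041 ]
handle_centre top 0.73 [344.6, 192.7, 356.7, 205.1] 350.929203539823 197.27433628318585 [ 0.5699 -0.2571  0.041 ]
```

View pics/p7.png

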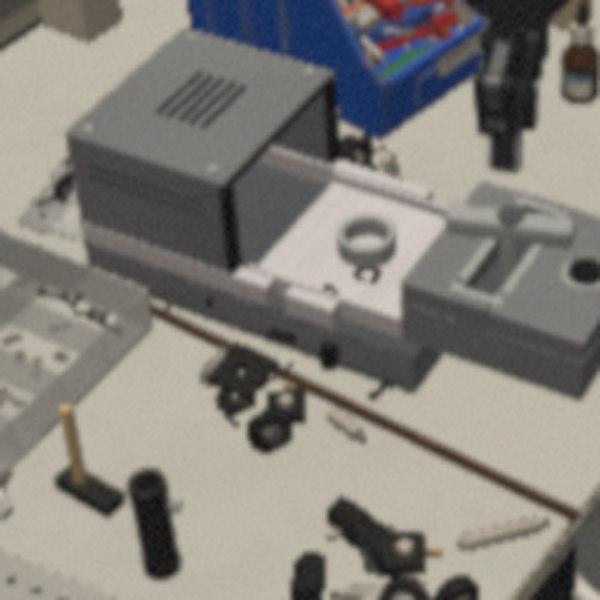

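View pics/p8.png

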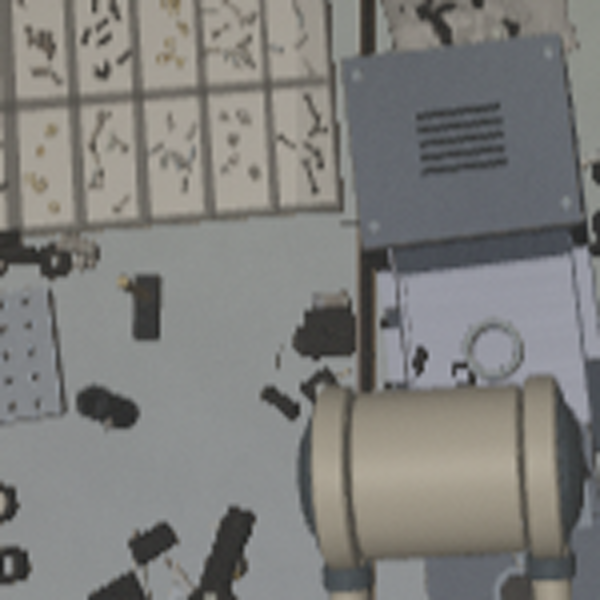

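```bash
python3 - <<'E'
from h import *
np.set_printoptions(precision=4,suppress=True)
F={n:grab_frame(n) for n in("side","top")}
print("ring side",onz(F["side"],259.5,221,.067),"top",onz(F["top"],243.4,196.9,.067))
print("holder side top",onz(F["side"],150+148/3.333,150+482/3.333,.082),"foot",onz(F["side"],150+161/3.333-.3,150+562/3.333-.3,.0))
print("holder top top",onz(F["top"],143.3,210.1,.082),"foot",onz(F["top"],150.5,212.4,.0))
# silhouettes fit: dark pixels
o=observe()
for n,box in(("side",(180,280,215,330)),("top",(135,200,160,220))):
    im=F[n]["image"].astype(int); x0,y0,x1,y1=box
    m=np.zeros(im.shape[:2],bool); m[y0:y1,x0:x1]=im[y0:y1,x0:x1].sum(2)<200
    k,lab,st,c=cv2.connectedComponentsWithStats(m.astype(np.uint8)); 
    for i in range(1,k):
        if st[i,4]>30: print(n,st[i],c[i],onz(F[n],*c[i],.041))
    print("\n".join("".join("#" if q else "." for q in r) for r in m[y0:y1,x0:x1]))
# ring: ellipse by projecting candidate and circle search on top
E
```

```text
ring side [0.5706 0.0672 0.067 ] top [0.5726 0.0628 0.067 ]
holder side top [0.5356 0.3522 0.082 ] foot [ 0.5391  0.3499 -0.    ]
holder top top [0.5364 0.3536 0.082 ] foot [0.5374 0.3539 0.    ]
side [189 292  14  31 282] [195.8759 306.7695] [0.538  0.3516 0.041 ]
side [180 295   7   9  39] [182.2051 299.4359] [0.577  0.3522 0.041 ]
...................................
...................................
...................................
...................................
...................................
...................................
...................................
...................................
...................................
...................................
...................................
...................................
............#####..................
..........########.................
..........#########................
#........##########................
##.......##########................
####.....###########...............
######....##########...............
#######...##########...............
######....##########...............
######..
[... 924 characters left out ...]
...
...................................
...................................
...................................
top [139 207  15  10  94] [146.2979 211.4149] [0.5365 0.3559 0.041 ]
.........................
.........................
.........................
.........................
.........................
.........................
.........................
.......####..............
#....#######.............
#....##########..........
....#############........
.....##############......
.....##############......
......#############......
........####.######......
.............######......
..............###........
.........................
.........................
.........................
```

Request:
servo_tool(
  targets=[10,38,0,0.02,0.6,11,38,0,0.02,0.6,11,38,-5,0.03,0.6,11,38,-10,0.03,0.6,11,38,-15,0.03,0.6,11,38,-15,0.03,0.6,10,37,-15,0.03,0.6,10,36,-10,0,0.6,0,0,0,0,0.6,0,0,0,0,0.6],
)

```text
clock: 12.7
position: [0.5378, 0.3534, 0.1166]
tool_rot: [3.141, 0.003, 0.521]
ft_force: [0.1, -0.7, 0.2]
opening: 0.603
```

```bash
python3 - <<'E'
from h import *
np.set_printoptions(precision=4,suppress=True)
g=grab_frame("side"); f=grab_frame("top")
o=observe(); print(o["position"],o["tool_rot"],o["ft_force"],o["opening"])
b=cv2.cvtColor(g["image"],cv2.COLOR_RGB2BGR)[220:340,140:260]
b=cv2.resize(b,(600,600),interpolation=cv2.INTER_CUBIC)
p=o["position"]
for z in (p[2],.082,.041,0):
    u=proj(g,[p[0],p[1],z]); cv2.circle(b,(int(5*(u[0]-140)+2),int(5*(u[1]-220)+2)),3,(0,0,255),-1)
cv2.imwrite("pics/p9.png",b)
b=cv2.cvtColor(f["image"],cv2.COLOR_RGB2BGR)[110:260,120:290]
cv2.imwrite("pics/p10.png",cv2.resize(b,(680,600),interpolation=cv2.INTER_CUBIC))
E
```

```text
[0.5385 0.3525 0.1188] [ 3.1412 -0.0004  0.5193] [ 0.1326  0.015  -0.2146] 0.598352170705631
```

View pics/p9.png

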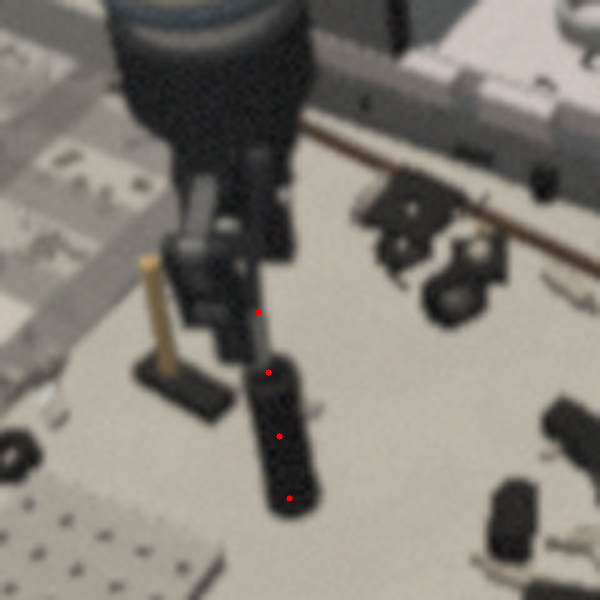

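View pics/p10.png

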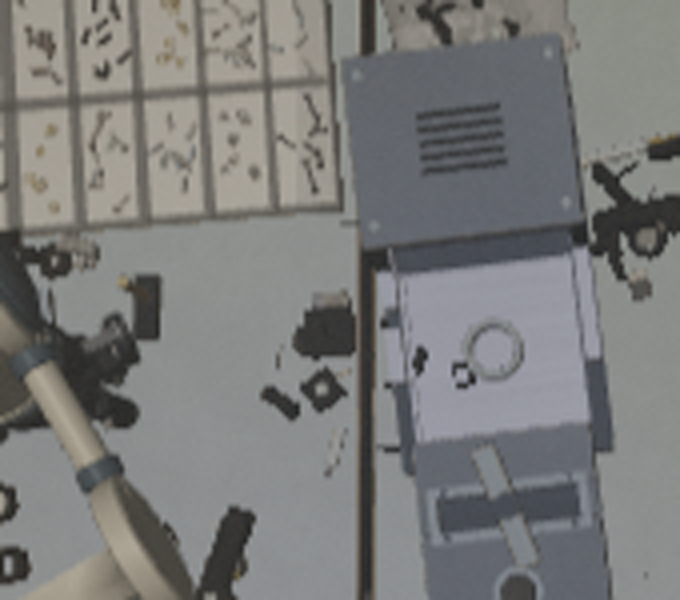

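Request:
servo_tool(
  targets=[-1,0,-20,0,0.6,0,0,-25,0,0.6,0,0,-25,0,0.6,0,0,-20,0,0.6,0,0,0,0,0.6,0,0,0,0,0.2,0,0,0,0,0.2,0,0,0,0,0.2,0,0,0,0,0.2],
  force=30,
)

```text
clock: 13.7
position: [0.5385, 0.3535, 0.0309]
tool_rot: [3.141, -0.004, 0.52]
ft_force: [-0.7, -2.3, 6.3]
opening: 0.284
```

```bash
python3 - <<'E'
from h import *
np.set_printoptions(precision=4,suppress=True)
g=grab_frame("side")
o=observe(); print(o["position"],o["tool_rot"],o["ft_force"],o["opening"])
b=cv2.cvtColor(g["image"],cv2.COLOR_RGB2BGR)[220:340,140:260]
cv2.imwrite("pics/p11.png",cv2.resize(b,(600,600),interpolation=cv2.INTER_CUBIC))
E
```

```text
[0.5385 0.3535 0.0309] [ 3.141  -0.0037  0.5197] [-0.1919 -1.7481  6.0552] 0.2834068148396214
```

View pics/p11.png

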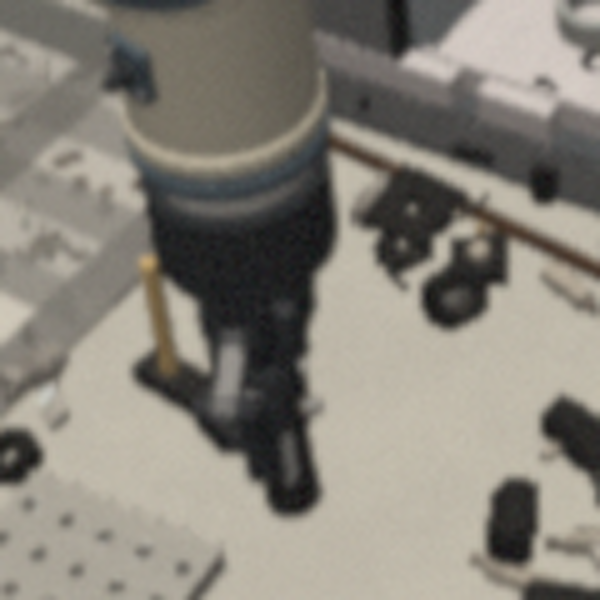

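Request:
servo_tool(
  targets=[0,0,0,0,0,0,0,0,0,0,0,0,10,0,0,0,0,25,0,0,0,0,30,0,0,0,0,35,0,0,0,0,30,0,0,0,0,0,0,0],
  force=40,
)

```text
clock: 14.55
position: [0.5392, 0.3545, 0.1656]
tool_rot: [-3.141, -0.011, 0.52]
ft_force: [0.3, -0.4, 0.1]
opening: 0.283
```

```bash
python3 - <<'E'
from h import *
np.set_printoptions(precision=4,suppress=True)
g=grab_frame("side")
o=observe(); print(o["position"],o["tool_rot"],o["ft_force"],o["opening"])
b=cv2.cvtColor(g["image"],cv2.COLOR_RGB2BGR)[180:320,140:280]
b=cv2.resize(b,(600,600),interpolation=cv2.INTER_CUBIC)
cv2.imwrite("pics/p12.png",b)
p=o["position"];s=600/140
for dz in (.055,.014,-.027):
    u=proj(g,[p[0],p[1],p[2]+dz]); cv2.circle(b,(int(s*(u[0]-140)+2),int(s*(u[1]-180)+2)),3,(0,0,255),-1)
cv2.imwrite("pics/p12.png",b)
E
```

```text
[0.5384 0.354  0.1623] [-3.1413 -0.0065  0.52  ] [-0.731  -0.7412 -1.0236] 0.2803487334570703
```

View pics/p12.png

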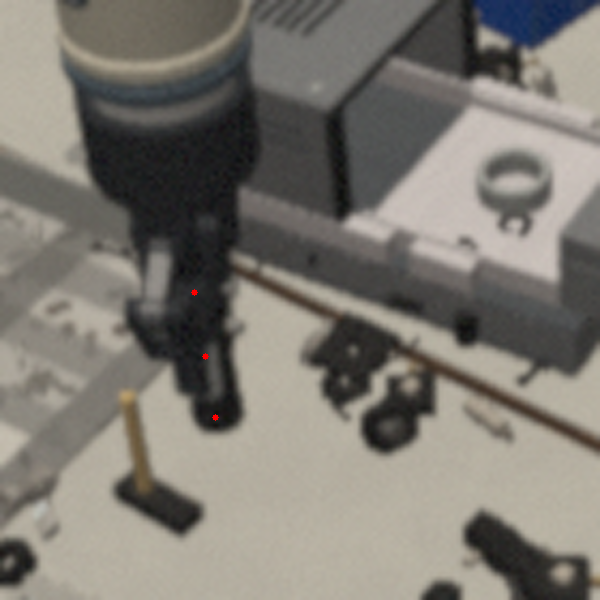

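Request:
servo_tool(
  targets=[2,-15,0,0,0,4,-30,0,0,0,4,-35,0,0,0,4,-40,0,0,0,4,-40,0,0,0,4,-40,0,0,0,4,-35,0,0,0,4,-30,0,0,0,3,-25,0,0,0,0,0,-25,0,0,0,0,-25,0,0,0,0,0,0,0],
)

```text
clock: 15.8
position: [0.5668, 0.0618, 0.1017]
tool_rot: [-3.137, 0.01, 0.519]
ft_force: [-0.9, 0.4, -0.5]
opening: 0.283
```

```bash
python3 - <<'E'
from h import *
np.set_printoptions(precision=4,suppress=True)
g=grab_frame("side"); f=grab_frame("top")
o=observe(); print(o["position"],o["tool_rot"],o["ft_force"],o["opening"])
p=o["position"]
b=cv2.cvtColor(g["image"],cv2.COLOR_RGB2BGR)[150:270,200:320]
b=cv2.resize(b,(600,600),interpolation=cv2.INTER_CUBIC);
for q in ([p[0],p[1],p[2]-.030],[.572,.064,.067]):
    u=proj(g,q); cv2.circle(b,(int(5*(u[0]-200)+2),int(5*(u[1]-150)+2)),3,(0,0,255),-1)
cv2.imwrite("pics/p13.png",b)
b=cv2.cvtColor(f["image"],cv2.COLOR_RGB2BGR)[110:260,170:320]
cv2.imwrite("pics/p14.png",cv2.resize(b,(600,600),interpolation=cv2.INTER_CUBIC))
E
```

```text
[0.5691 0.0626 0.1067] [-3.1401  0.0034  0.5195] [ 0.7976 -0.5412  0.987 ] 0.2810085648638497
```

View pics/p13.png

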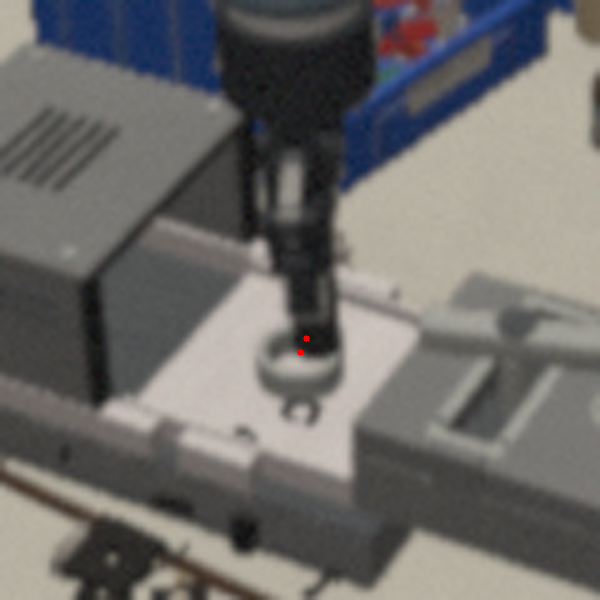

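View pics/p14.png

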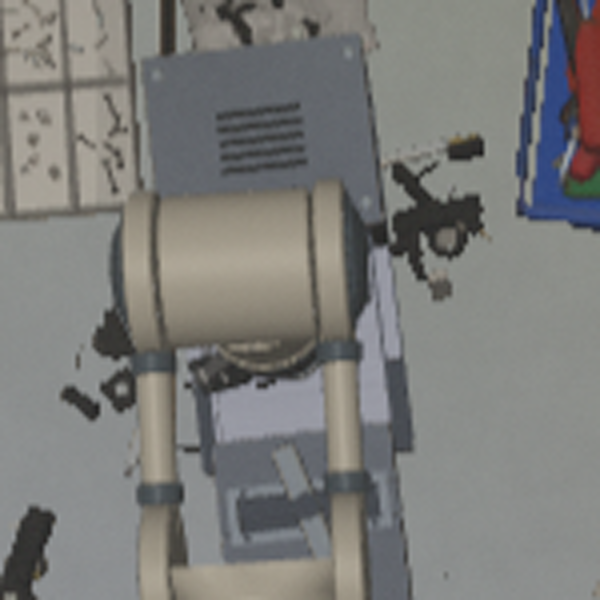

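```bash
cat > look.py <<'E'
from h import *
import sys
np.set_printoptions(precision=4,suppress=True)
P=[]
for i in range(3):
    P.append(observe()["position"]); g=grab_frame("side")
o=observe();P.append(o["position"]); print(np.array(P)); print(o["tool_rot"],o["ft_force"],o["opening"])
p=np.mean(P,0)
b=cv2.cvtColor(g["image"],cv2.COLOR_RGB2BGR)[170:245,225:300]
b=cv2.resize(b,(600,600),interpolation=cv2.INTER_CUBIC);
def rim(c,r,col):
    pts=[]
    for t in np.linspace(0,2*np.pi,60):
        u=proj(g,[c[0]+r*np.cos(t),c[1]+r*np.sin(t),c[2]]); pts.append((int(8*(u[0]-225)+4),int(8*(u[1]-170)+4)))
    cv2.polylines(b,[np.array(pts)],True,col,1)
h=float(sys.argv[2])
rim([p[0],p[1],p[2]-h],.0125,(0,0,255)); rim([p[0],p[1],p[2]-h+.082],.0125,(0,0,255))
R=[float(sys.argv[3]),float(sys.argv[4])]
rim([*R,.067],.0165,(0,255,0)); rim([*R,.067],.0225,(0,255,0))
cv2.imwrite("pics/%s.png"%sys.argv[1],b)
E
python3 look.py p15 .030 .572 .064
```

```text
[[0.5691 0.0626 0.1067]
 [0.57   0.0629 0.1083]
 [0.5706 0.063  0.1093]
 [0.5709 0.0632 0.1097]]
[ 3.1406 -0.0018  0.52  ] [ 0.2555 -0.5628 -0.1641] 0.2826766584557922
```

View pics/p15.png

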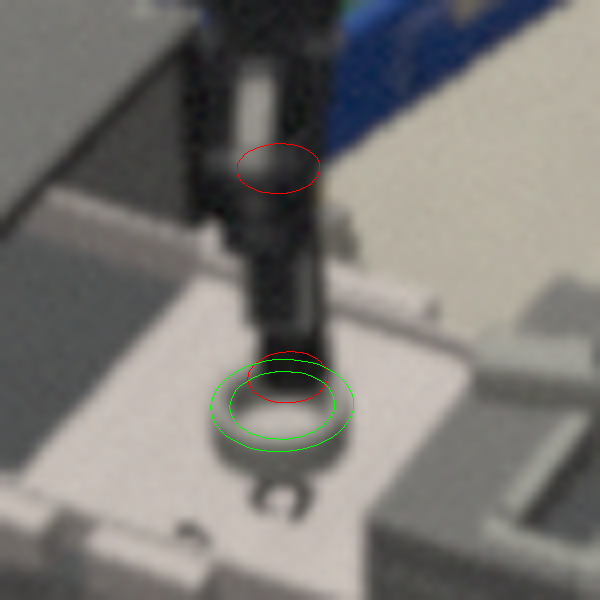

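```bash
python3 look.py p16 .028 .572 .064
```

```text
[[0.5709 0.0632 0.1097]
 [0.5709 0.0633 0.1099]
 [0.5709 0.0633 0.1098]
 [0.5709 0.0633 0.1095]]
[ 3.1407 -0.0017  0.5202] [ 0.3634  0.4743 -1.1347] 0.2825771655133835
```

View pics/p16.png

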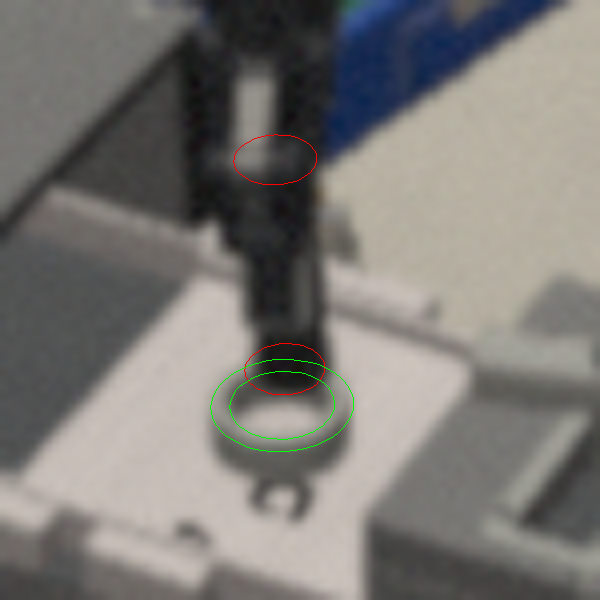

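Request:
servo_tool(
  targets=[2.5,1.5,0,0,0,0,0,-5,0,0,0,0,-5,0,0,0,0,-5,0,0,0,0,-4,0,0,0,0,0,0,0,0,0,0,0,0],
)

```text
clock: 16.9
position: [0.5727, 0.0646, 0.089]
tool_rot: [-3.141, 0.0, 0.52]
ft_force: [-0.3, -0.5, -1.1]
opening: 0.28
```

```bash
python3 look.py p17 .028 .5718 .0638
```

```text
[[0.5727 0.0646 0.089 ]
 [0.5729 0.0647 0.0894]
 [0.573  0.0646 0.0896]
 [0.573  0.0647 0.0897]]
[ 3.1413 -0.0006  0.5198] [1.1396 0.0169 0.405 ] 0.279061866821161
```

View pics/p17.png

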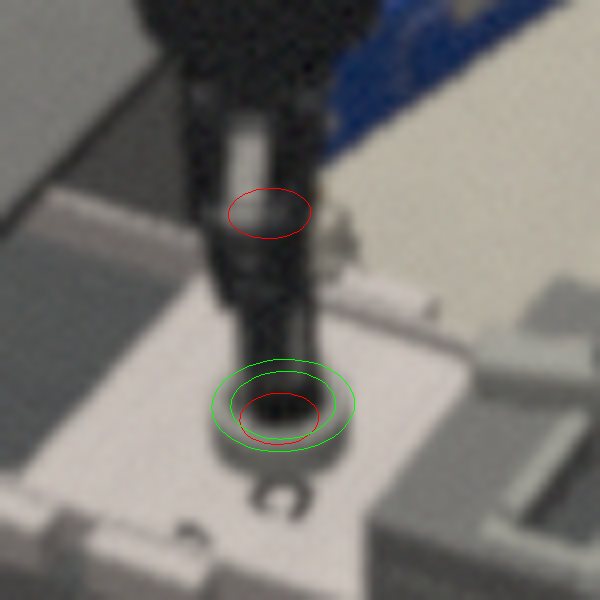

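```bash
python3 - <<'E'
from h import *
g=grab_frame("side")
b=cv2.cvtColor(g["image"],cv2.COLOR_RGB2BGR)[195:235,240:280]
cv2.imwrite("pics/p18.png",cv2.resize(b,(600,600),interpolation=cv2.INTER_NEAREST))
gr=b.sum(2)//3
print(gr[10:36,8:32])
E
```

```text
[[132 158 158 107  51  31  44  44  42  44  40  36  33  26  31  49  85 120
  133 150 178 185 186 191]
 [151 179 171 126  65  39  46  46  44  47  40  39  35  26  34  51  97 140
  156 161 169 171 178 185]
 [173 186 185 153  91  47  44  39  37  40  37  34  32  34  40  46  85 129
  146 149 156 161 164 166]
 [187 190 188 170 124  91  65  39  32  30  37  30  31  38  52  49  72 117
  129 129 135 142 144 153]
 [191 190 189 180 163 142  96  48  33  33  39  30  36  55  69  57  92 140
  148 135 129 125 128 136]
 [190 189 189 188 183 167 113  57  37  37  35  27  45  62  75  61 106 165
  179 167 162 149 137 129]
 [192 189 189 190 189 171 122  67  42  28  37  32  41  68  72  62 110 174
  188 187 185 177 167 160]
 [189 188 189 190 187 175 124  72  35  34  37  38  46  66  77  64 108 171
  192 192 191 189 185 183]
 [188 189 192 190 187 174 126  76  43  32  37  28  43  68  75  65  99 163
  187 190 187 189 191 191]
 [189 190 192 192 188 175 125  76  41  32  35  28  44  64  77  64  92 151
  180 191 191 191 192 191]
 [190 193 191 188 185 171 131  79  40  38  43  40  42  65  74  60  85 138
  170 185 187 19
[... 826 characters left out ...]
88 177 139 104 108 123 132 129 127 122 122 121 125 123 128 121 109
   91  87 126 178 190 194]
 [188 189 178 145 100  93  99 111 115 116 120 120 120 119 112 112  99  88
   78  93 133 178 192 192]
 [190 189 185 161 115  90  88  92  96  95  98  99 101  98  97  90  85  79
   81 107 151 184 193 191]
 [190 191 188 174 137 105  89  92  92  89  91  92  89  89  90  84  82  84
  101 136 169 186 191 189]
 [191 189 187 183 165 142 119 102  95  90  91  93  88  85  87  92  96 110
  133 166 184 191 188 189]
 [191 190 188 188 181 173 160 140 116  93  86  87  88  83  92 112 132 155
  169 183 190 192 188 190]
 [190 190 191 189 188 187 182 171 142  91  79  96  98  92  86 111 155 176
  187 188 189 187 188 189]]
```

View pics/p18.png

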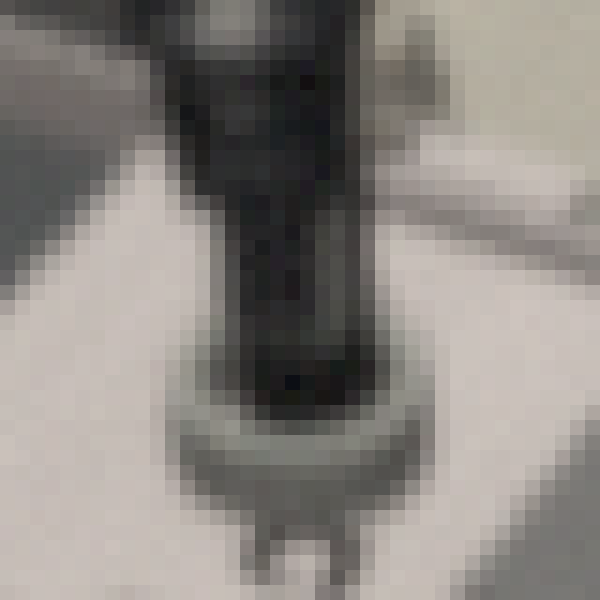

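Request:
servo_tool(
  targets=[0,0,-4,0,0,0,0,-4,0,0,0,0,-2,0,0,0,0,0,0,0,0,0,0,0,0],
)

```text
clock: 17.6
position: [0.573, 0.0647, 0.0799]
tool_rot: [3.141, -0.001, 0.52]
ft_force: [-1.4, 0.6, 4.7]
opening: 0.28
```

Request:
servo_tool(
  targets=[0,0,-1,0,0,0,0,0,0,0,0,0,0,0,0],
)

```text
clock: 17.9
position: [0.5734, 0.0648, 0.0798]
tool_rot: [3.141, -0.002, 0.52]
ft_force: [-2.9, 0.2, 7.5]
opening: 0.282
```

```bash
python3 look.py p19 .031 .572 .064
```

```text
[[0.5734 0.0648 0.0798]
 [0.5734 0.0647 0.0798]
 [0.5734 0.0647 0.0798]
 [0.5734 0.0647 0.0799]]
[ 3.1407 -0.0019  0.5199] [-2.1104  1.0244  8.2345] 0.2782959728245009
```

View pics/p19.png

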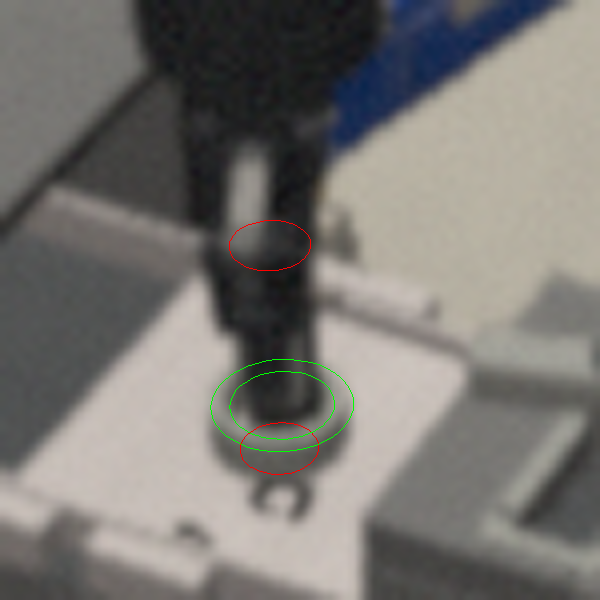

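Request:
servo_tool(
  targets=[0,0,0.5,0,0.4,0,0,0,0,0.55,0,0,0,0,0.55,0,0,0,0,0.55,0,0,15,0,0.55,0,0,30,0,0.55,0,0,40,0,0.55,0,0,40,0,0.55,-20,20,10,0,0.55,-40,20,0,0,0.55,-40,25,0,0,0.55,0,0,0,0,0.55],
)

```text
clock: 19.25
position: [0.4697, 0.1319, 0.2157]
tool_rot: [-3.141, -0.002, 0.523]
ft_force: [1.0, 0.6, -0.2]
opening: 0.551
```

```bash
python3 - <<'E'
from h import *
np.set_printoptions(precision=4,suppress=True)
g=grab_frame("side"); f=grab_frame("top")
o=observe(); print(o["clock"],o["position"],o["ft_force"],o["opening"])
b=cv2.cvtColor(g["image"],cv2.COLOR_RGB2BGR)[150:270,200:320]
cv2.imwrite("pics/p20.png",cv2.resize(b,(600,600),interpolation=cv2.INTER_CUBIC))
b=cv2.cvtColor(f["image"],cv2.COLOR_RGB2BGR)[130:280,170:320]
cv2.imwrite("pics/p21.png",cv2.resize(b,(600,600),interpolation=cv2.INTER_CUBIC))
for n,x in(("side",g),("top",f)):
   for r in regions_of(x,"holder_centre")[:2]:
    v,u=np.nonzero(r["region"]); print(n,r["p"],r["extent"],onz(x,u.mean(),v.mean(),.09))
E
```

```text
19.35 [0.4726 0.1302 0.2154] [0.3275 0.4244 0.9389] 0.5517207509928443
side 0.54 [255.1, 197.0, 269.2, 224.9] [0.5811 0.0515 0.09  ]
top 0.67 [237.1, 192.6, 247.1, 200.4] [0.5733 0.0654 0.09  ]
```

View pics/p20.png

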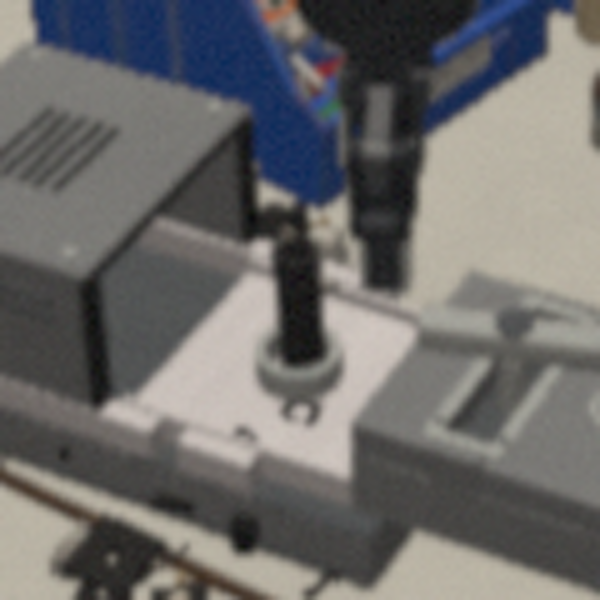

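View pics/p21.png

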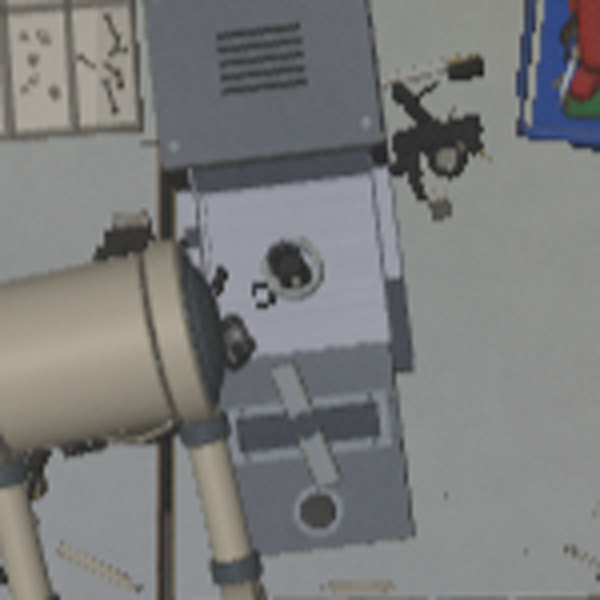

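```bash
python3 look.py p22 .2 .572 .064 >/dev/null; python3 - <<'E'
from h import *
np.set_printoptions(precision=4,suppress=True)
g=grab_frame("side"); f=grab_frame("top")
for n,x,k,ox,oy in(("side",g,5,200,150),("top",f,4,170,130)):
    b=cv2.resize(cv2.cvtColor(x["image"],cv2.COLOR_RGB2BGR)[oy:oy+600//k,ox:ox+600//k],(600,600),interpolation=cv2.INTER_CUBIC)
    for c,r in(((.572,.064,.049),.0125),((.572,.064,.131),.0125),((.572,.064,.067),.0225),((.5125-.06+.060-.0,.0,.0),.0)):
        if r==0: continue
        pts=[[int(k*(a-o)+k/2) for a,o in zip(proj(x,[c[0]+r*np.cos(t),c[1]+r*np.sin(t),c[2]]),(ox,oy))] for t in np.linspace(0,6.283,50)]
        cv2.polylines(b,[np.array(pts)],True,(0,255,0),1)
    cv2.imwrite("pics/p23%s.png"%n,b)
# button now
print("button", onz(f,170+318/4-.4,130+511/4-.4,.101))
for r in regions_of(g,"dropper_bottle_centre")[:1]+regions_of(g,"brass_rod_base_centre")[:1]+regions_of(g,"tape_black_centre")[:1]: print(r["p"],r["extent"])
E
```

```text
button [0.395  0.0451 0.101 ]
0.79 [167.5, 270.3, 190.6, 306.0]
0.76 [390.4, 156.3, 414.0, 176.8]
```

View pics/p23side.png

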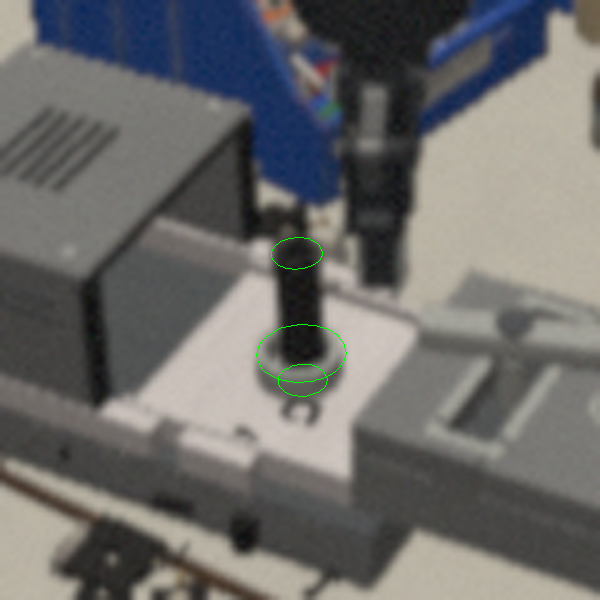

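View pics/p23top.png

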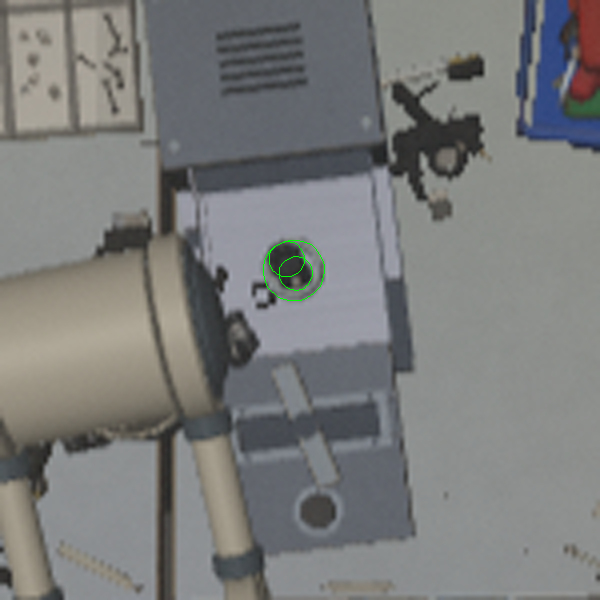

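```bash
python3 - <<'E'
from h import *
g=grab_frame("side")
b=cv2.cvtColor(g["image"],cv2.COLOR_RGB2BGR)[185:240,235:290]
b=cv2.convertScaleAbs(b,alpha=1.6,beta=10)
cv2.imwrite("pics/p24.png",cv2.resize(b,(600,600),interpolation=cv2.INTER_CUBIC))
print(proj(g,[.572,.064,.131]),proj(g,[.572,.064,.149]))
E
```

```text
(np.float64(258.86821914936394), np.float64(200.1577828852706)) (np.float64(258.5981535973298), np.float64(194.3207484111899))
```

View pics/p24.png

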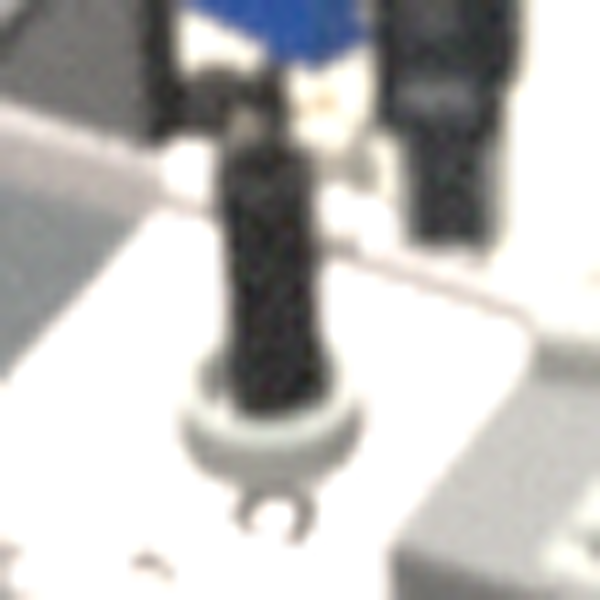

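```bash
python3 -c "
from plant import *
print(observe()['clock'],observe()['ft_force']); print(close_job())"
```

```text
19.9 [0.53904079 0.96075399 0.23356491]
the job is handed in; nothing more can be done
None
```

I loaded the chamber and handed the job in at 19.9 s. I pressed the button and the handle popped up. I turned it clockwise about 1.3 rad and pulled the tray to its stop. The post holder now stands in the ring, released.

What the last checks showed:
- **Tray:** the gripper moved about 124–125 mm, and I felt the stop at 16 N. The button measured about 124 mm from where it started.
- **Handle:** it is up. By eye in the top view, the bar lies about 0.2 rad off the tray's axis, which fits the 1.3 rad turn.
- **Holder:** it is upright. In both views it lines up with the ring to within about 2 mm. Its top is at the height expected for standing on the tray floor, and it touched down at the matching tool height.
- **Robot:** it is clear of everything, with the gripper about 215 mm up.
- **Brass rod and tape:** the detector still finds both at about the same pixels as at the start.

Two checks were weak:
- **Dropper bottle:** the detector did not report it in the final picture. The bottle was in plain view in earlier side pictures, and the arm never went near it.
- **Holder position:** the side camera's automatic detection put the holder about 15 mm from the ring (0.581, 0.052), probably because dark clutter behind it merged with it. The overlays and the top-view detection (0.573, 0.065) agreed with the ring, so I went with those.

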